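# Clamp the deep-well block on the plate mixer

### The job

Get the capped deep-well block ready for mixing: slide it along the mixer's platform until it sits square and hard up against both steel stops, with the clamp still open. Then throw the red-handled toggle clamp right over to its end stop, so that it locks past its dead point and its rubber foot holds the block down there. Push the block gently, do not force the handle or lean on it once it is home, and leave everything else on the bench where it is.

Things in the scene. Friction and masses are not known exactly. Their poses are not given: they have to be found in the camera images.
- mixer: plate mixer, fixed: white housing 250 x 300 mm (x, y), 78 mm high, aluminium platform on it with its top 100 mm above the bench, x -125..85, y -130..155 mm. Origin on the bench under it; x points away from the operator, y to the left, z up. A toggle clamp on a riser works in its plane x = 0: hold-down arm towards +y, handle towards -y
- far_stop (a point): middle of the far steel stop bar's face, at the foot of the bar (mixer x = 64, y = 55, z = 100 mm); the face looks to mixer -x and is 86 mm long along y, 14 mm high
- side_stop (a point): middle of the side steel stop bar's face, at the foot of the bar (mixer x = 0, y = 12, z = 100 mm); the face looks to mixer +y and is 124 mm long along x, 14 mm high; the clamp stands behind it
- block_home (a point): point on the platform's top at mixer x = 0, y = 55, z = 100 mm, axes as the mixer's: the block's origin is here, with its axes parallel to these, when it touches both stops all along
- block: deep-well block with 48 wells, translucent, capped with a blue silicone mat: 127.8 (x) x 85.5 (y) x 48 mm, 0.3 to 0.6 kg. Origin at the centre of its underside, z up. Too wide to grip; it slides on the platform at 2 to 4 N. It starts up to some 50 mm short of both stops, towards mixer -x and +y, turned up to 0.1 rad
- clamp_handle (a joint): handle angle, rad: 0 at the start (near upright, hold-down arm raised); grows as the handle is pushed from the arm's side towards mixer -y and down. It stays where it is left until the foot meets the block near 0.9; from there it takes 5 to 11 N at the grip, differing with the spindle's setting, and springs back if let go. 1.25 = dead point, where it goes slack and snaps on; 1.35 = end stop, level
- handle_pivot (a point): axis of the handle's pivot (it runs along mixer x), fixed to the mixer at x = 0, y = -40, z = 134 mm; axes as the mixer's
- handle_grip (a point): point on the centre line of the handle's red round sleeve (18 mm thick), 120 mm from the pivot. The handle is straight, ends 150 mm from the pivot and at its start leans 0.22 rad from upright towards mixer -y, its end 280 mm above the bench; the sleeve covers the outer 85 mm. The raised arm's top is about 245 mm above the bench, some 30 mm or more clear of the sleeve on its +y side
- clamp_foot: black rubber foot, 32 mm wide, on a spindle under the end of the hold-down arm; origin at the centre of its face, z along its spindle towards the arm. The spindle's setting differs by up to 2 mm from one time to the next. With the block home and the clamp locked it presses on the middle of the block's mat with 25 to 45 N
- tip_box: pink lidded box 124 x 86 x 82 mm, loose bystander, origin under its centre
- well_plate: flat clear 96-well plate 128 x 86 x 15 mm, loose bystander, origin under its centre
- tube_rack: white rack with coloured caps 60 x 150 x 50 mm, loose bystander, origin under its centre
- buffer_bottle: glass bottle 72 mm wide, 170 mm high, loose bystander, origin under its centre
- strip_rack: small clear rack of tube strips 95 x 34 x 50 mm, loose bystander, origin under its centre

How it is judged:
By the outcome, as a careful person would: the job done as asked, in the order asked, and still so for the second after the job is handed in, with the robot touching nothing.
It also fails if it takes over 58 s, if anything falls off the work surface, if the arm or the gripper's body presses on something with over 40 N, if the wrist force passes 120 N, or if a joint passes its speed limit or range.

### The arm

A 7-joint arm with a two-finger parallel gripper is mounted at the origin on the work surface. World frame = base frame: x ahead of the robot, y to its left, z up, the work surface at z = 0. Lengths are in mm, angles in rad, forces in N, time in s.
With the tool pointing down it reaches from about 400 to 900 mm from the base axis. Payload 5.6 kg.
Tool frame: the origin (TCP) lies midway between the tips of the shut fingers; the grasp point (between the pads) lies 19 mm behind it; x points along the fingers, y is the direction in which the jaws open and shut, and the axes are right-handed (so a half turn about x gives the same grasp; the last joint's range is limited). The gripper opens to 92 mm and grips with 3 to 60 N. Pads are 20 mm wide; open, the fingers measure 128 mm over their backs; the gripper's body (75 mm by 189 mm) begins 69 mm behind the grasp point.
Start: joints at [-1.288, 0.468, -0.012, 1.603, 0.006, 1.071, -0.056], TCP at [208.085, 615.8, 214.592] pointing down, gripper open.
Joint ranges: [-2.53, 2.53], [-0.31, 2.02], [-1.57, 1.55], [0.28, 2.44], [-1.29, 4.43], [0.15, 1.84], [-2.92, 2.92]. Speed limits (rad/s): [2.57, 2.57, 3.14, 3.14, 3.14, 3.14, 3.14].

### API

Orientations are given as a rotation vector (axis times angle).
In Python, from cell import robot, grip, kin, viewer gives the robot as it stands. Calls block until the motion is done:
- robot.movep(position, orientation): joint-space move of the TCP to a pose.
- robot.servo_line(position, feed=150, rotation=None): straight line of the TCP; rotation=None keeps the orientation; feed is the mean speed in mm/s.
- robot.goto_joints(angles): joint-space move.
- grip(opening, newtons=None): opening from 0.0 (shut) to 1.0 (fully open); newtons is the grip in N (None keeps the last); returns when the fingers have stopped.
- robot.hold(seconds).
- kin.ik(position, orientation): joint angles nearest the present ones, or None.
- robot.observe(): the state.
- viewer.read_camera(name): name is "side" or "top"; returns the picture (420x560x3 uint8, red, green, blue); there is no depth.
- viewer.camera_info(name): a dict with "camera_matrix" (3x3 intrinsics, pixels), "k1" (the pictures are not rectified: a ray, as slopes to the right and down, at radius r is drawn at 1 + k1 r^2 times it, then the intrinsics apply), "R" (3x3) and "t" (3): a world point X has camera coordinates R X + t. Camera axes: x right, y down, z forward; pixel columns grow to the right and rows downward; lengths in mm; the calibration is good to about 2 mm. A picture is of the moment at which its call begins. camera_info takes no time and is no camera call.
A pose or a line that the arm cannot do raises robot.IKError and nothing moves.
- robot.job_done(): hands the job in, once; it reports no verdict.
Trained networks look in the newest picture that a camera, given by its name, has taken for a name from the list of things; names that differ only in an ending like _2 or _b are one class to them, and where a whole thing is asked for, a point or a joint stands for the part that bears it (a point fixed in the world has none). Each returns a list of dicts, best first, with "confidence" (0 to 1); they miss things now and then, are a little off and sometimes report something else, mostly with a low value. They report only what shows in the picture. A call takes as long as a camera call.
- viewer.silhouettes(name, camera): "mask" (420x560 bool, what is visible of it).
- viewer.pinpoint(name, camera): "at" ([x, y, z] in mm, in the coordinates of the camera as it stood for that picture, good to about 4 mm: a listed point, or the origin of a listed thing).
The state is a dict: "t": time; "joints": joint angles; "joint_velocities": joint speeds; "joint_torque": joint torques, N m; "tcp_pos": TCP position; "tcp_rot": TCP orientation; "contact_force": force on the tool from outside, world axes, zero at the start; "wrist_torque": the same for the moment, N m; "grip_width": opening from 0.0 (shut) to 1.0 (fully open).
Only numpy, scipy, OpenCV 4.12 (cv2) and the standard library are available. Lean on these libraries where they do the work, as an engineer would, in place of code of your own. Each camera call takes 0.05 s, during which the arm holds its last target. There are 200 camera calls.

## Working session

There is one attempt and no reset: what is moved stays moved. The work goes in short steps, each a Python script; the robot and the scene stay as the last script left them, time stands still between calls to the robot, and variables do not carry over. Pictures are saved under pics/ and viewed, about 8 in all and at most 12, crops included, and the job is handed in when it is done.

```bash
ls; mkdir -p pics; python3 - <<'E'
from cell import robot, viewer
import cv2, numpy as np
for c in("side","top"):
    im=viewer.read_camera(c); cv2.imwrite(f"pics/{c}0.png",im[...,::-1])
    i=viewer.camera_info(c); R=np.array(i["R"]);t=np.array(i["t"])
    print(c,i["camera_matrix"],i["k1"],"cam at",-R.T@t, "fwd",R[2])
    for n in("mixer","block","far_stop","side_stop","block_home","handle_pivot","handle_grip","clamp_foot","tip_box","well_plate","tube_rack","buffer_bottle","strip_rack"):
        for d in viewer.pinpoint(n,c)[:2]:
            print(n,round(d["confidence"],2),np.round(R.T@(np.array(d["at"])-t),1))
s=robot.observe();print(s["t"],s["tcp_rot"],s["contact_force"])
E
```

```text
pics
side [[390.86016281   0.         280.02603938]
 [  0.         390.86016281 211.23632428]
 [  0.           0.           1.        ]] -0.05558704690947691 cam at [ 134.75999642 -591.26768867  996.13873822] fwd [ 0.31963426  0.55801742 -0.76580056]
mixer 0.94 [590.6  -4.8  -1. ]
mixer 0.28 [534.   82.2  99.9]
block 0.68 [537.1  82.1  99.1]
far_stop 0.71 [643.7  56.8  99.1]
side_stop 0.74 [584.9   7.6  98.2]
block_home 0.58 [581.2  51.5 100.2]
block_home 0.23 [ 672.  -402.8    4.4]
handle_pivot 0.96 [593.2 -49.7 132.2]
handle_grip 0.54 [595.2 -72.  251. ]
clamp_foot 0.61 [580.2  27.5 219.9]
tip_box 0.97 [433.6 523.8  -3.3]
tip_box 0.57 [643.7  57.6  97.2]
well_plate 0.68 [298.9 358.2   1.2]
tube_rack 0.75 [ 498.1 -465.6   -2.3]
buffer_bottle 0.75 [591.2 443.5   1.5]
strip_rack 0.91 [ 671.3 -404.4    0.7]
top [[412.26601841   0.         273.64918593]
 [  0.         412.26601841 209.23063255]
 [  0.           0.           1.        ]] -0.05269456017769814 cam at [ 245.33599084   16.79546415 1486.87038772] fwd [ 0.16096026  0.01107133 -0.98689879]
mixer 0.56 [585.8  -6.9  -5.4]
block 0.95 [534.8  79.7  99.1]
block 0.59 [579.2  47.6 100. ]
far_stop 0.83 [642.1  58.3  91.8]
far_stop 0.74 [586.   -5.4  -4.2]
side_stop 0.91 [583.5   7.7  95. ]
block_home 0.73 [579.7  48.1 102.1]
block_home 0.37 [581.8  24.4 218.3]
handle_pivot 0.66 [589.8 -47.6 132.4]
handle_grip 0.44 [595.2 -64.9 249.9]
clamp_foot 0.46 [579.6  24.8 217.6]
tip_box 0.95 [428.2 524.8   1. ]
well_plate 0.7 [304.9 359.1   2.3]
tube_rack 0.88 [ 497.1 -461.2   -1.6]
buffer_bottle 0.65 [591.3 445.9   0.6]
strip_rack 0.69 [ 6.725e+02 -4.052e+02 -5.000e-01]
1.4 [ 0.25570642  1.55559967 -0.25572476] [-0.74377728 -0.52295104  0.80232633]
```

View pics/side0.png

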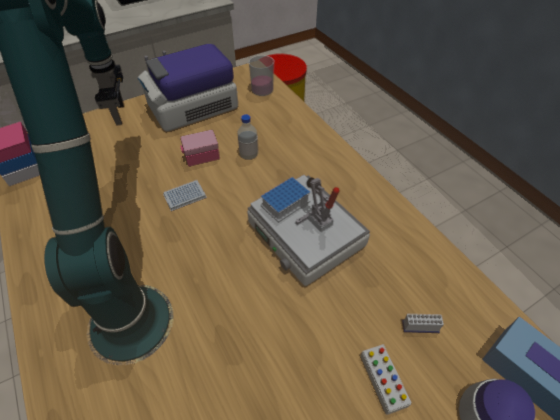

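View pics/top0.png

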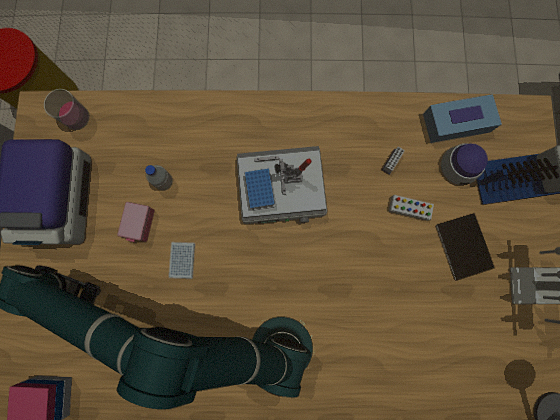

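```bash
cat > h.py <<'E'
from cell import robot, grip, kin, viewer
import cv2, numpy as np
from scipy.optimize import least_squares
from scipy.spatial.transform import Rotation as Ro
L={"mixer":(0,0,0),"far_stop":(64,55,100),"side_stop":(0,12,100),"block_home":(0,55,100),"handle_pivot":(0,-40,134)}
def cam(c):
    i=viewer.camera_info(c); return np.array(i["camera_matrix"]),i["k1"],np.array(i["R"]),np.array(i["t"])
def ray(c,uv,z):
    K,k1,R,t=cam(c); uv=np.atleast_2d(uv).astype(float)
    n=cv2.undistortPoints(uv[:,None],K,np.array([k1,0,0,0.]))[:,0]
    d=np.c_[n,np.ones(len(n))]@R; o=-R.T@t
    return o+d*((z-o[2])/d[:,2])[:,None]
def proj(c,X):
    K,k1,R,t=cam(c); return cv2.projectPoints(np.atleast_2d(X).astype(float),cv2.Rodrigues(R)[0],t,K,np.array([k1,0,0,0.]))[0][:,0]
def pin(n,c):
    K,k1,R,t=cam(c)
    return [(d["confidence"],R.T@(np.array(d["at"])-t)) for d in viewer.pinpoint(n,c)]
def block_rect(c):
    "min-area rect of blue mat at z=148: centre xy, yaw"
    im=viewer.read_camera(c); m=viewer.silhouettes("block",c)
    hsv=cv2.cvtColor(im,cv2.COLOR_RGB2HSV)
    return im,m
E
python3 - <<'E'
from h import *
obs=[]
for k in range(3):
  for c in("side","top"):
    im=viewer.read_camera(c)
    for n in L:
        p=[x for x in pin(n,c) if x[0]>.5 ]
        p=[x for x in p if abs(x[1][2]-L[n][2])<12]
        if p: obs.append((n,p[0][1][:2]))
def f(q):
    r=Ro.from_euler('z',q[2]).as_matrix()[:2,:2]
    return np.concatenate([r@np.array(L[n][:2])+q[:2]-p for n,p in obs])
s=least_squares(f,[588,-6,.1],loss='soft_l1',f_scale=3); print(s.x,np.abs(s.fun).reshape(-1,2).round(1).tolist())
for c,b in(("side",(235,160,380,290)),("top",(225,140,340,235))):
    im=viewer.read_camera(c)[b[1]:b[3],b[0]:b[2]]
    cv2.imwrite(f"pics/{c}1.png",cv2.resize(im,None,fx=5,fy=5,interpolation=cv2.INTER_CUBIC)[...,::-1])
E
```

```text
[ 5.86195116e+02 -4.71455774e+00  1.24498238e-01] [[1.0, 1.1], [1.4, 0.4], [1.0, 2.8], [3.6, 5.9], [0.8, 3.0], [0.9, 3.1], [1.3, 1.3], [0.7, 0.2], [0.5, 2.0], [1.3, 2.0], [3.9, 0.2], [106.7, 23.2], [0.6, 4.8], [2.4, 1.8], [0.7, 0.0], [0.6, 1.6], [2.1, 0.4], [0.0, 0.4], [3.0, 1.7], [4.3, 0.5], [3.8, 1.6], [1.1, 2.9], [6.2, 4.6], [4.3, 0.9], [0.5, 3.5], [0.8, 0.8], [0.5, 0.2], [0.8, 0.1], [1.9, 3.3]]
```

View pics/side1.png

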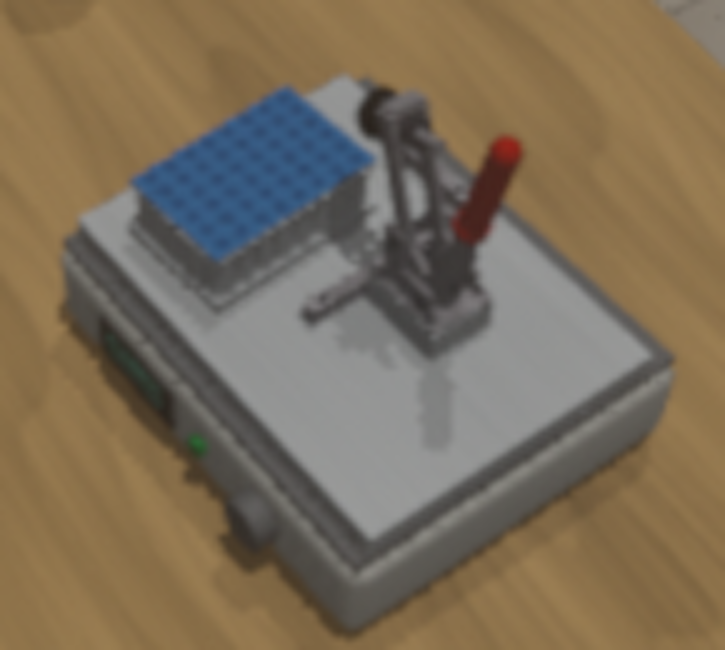

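View pics/top1.png

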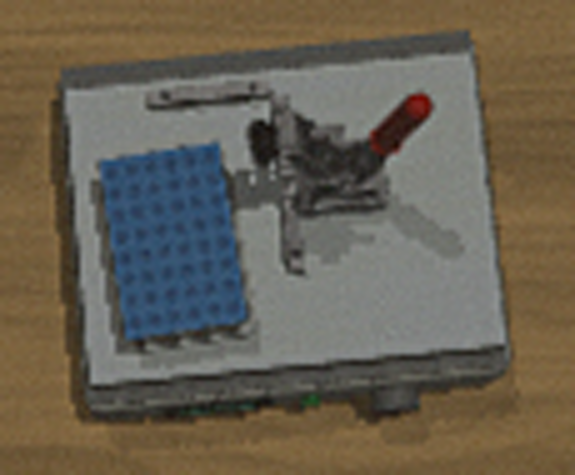

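```bash
python3 - <<'E'
from h import *
P=lambda l,o:np.array(l)/5+np.array(o)-.4
T,S=(225,140),(235,160)
M=np.array([586.2,-4.7]);Y=.1245
for nm,c,o,l,z in(("plat","top",T,[(65,88),(472,52),(503,348),(88,385)],100),("plat","side",S,[(345,75),(655,355),(373,540),(82,218)],100),
 ("mat","top",T,[(100,160),(219,145),(247,320),(127,340)],148),("mat","side",S,[(287,88),(373,160),(221,260),(133,183)],148)):
    X=ray(c,P(l,o),z)[:,:2]
    loc=(X-M)@Ro.from_euler('z',Y).as_matrix()[:2,:2]
    e=np.diff(np.r_[X,X[:1]],axis=0)
    print(nm,c,loc.round(1).tolist(),"c",X.mean(0).round(1),"cl",loc.mean(0).round(1),"len",np.hypot(*e.T).round(1),"ang",((np.arctan2(e[:,1],e[:,0])+.8)%(np.pi/2)-.8).round(3))
# handle via red pixels in top & side
for c in("top","side"):
    im=viewer.read_camera(c); m=viewer.silhouettes("handle_grip",c); print([(d["confidence"],d["mask"].sum()) for d in m][:3])
G=lambda y,z:np.r_[M+Ro.from_euler('z',Y).as_matrix()[:2,:2]@[0,y],z]
a=.22
E_=[G(-40-r*np.sin(a),134+r*np.cos(a)) for r in(65,150)]
for c,o in(("top",T),("side",S)): print(c,((proj(c,E_)-o)*5).round(0).tolist())
E
```

```text
plat top [[87.9, 155.2], [81.1, -130.0], [-129.1, -123.5], [-122.2, 160.2]] c [563.8   8.1] cl [-20.6  15.5] len [285.3 210.3 283.8 210.1] ang [0.101 0.094 0.1   0.101]
plat side [[86.3, 153.2], [83.7, -131.7], [-125.2, -128.6], [-119.7, 154.6]] c [566.1   4.7] cl [-18.7  11.9] len [284.9 208.9 283.2 206. ] ang [0.115 0.109 0.105 0.118]
mat top [[20.8, 133.6], [21.9, 53.4], [-98.5, 48.2], [-102.7, 128.3]] c [535.6  80.5] cl [-39.6  90.9] len [ 80.2 120.5  80.2 123.6] ang [0.138 0.168 0.178 0.168]
mat side [[18.4, 129.5], [21.7, 51.5], [-96.4, 44.3], [-102.0, 122.5]] c [536.2  76.7] cl [-39.5  87. ] len [ 78.  118.3  78.4 120.6] ang [0.167 0.186 0.196 0.182]
[]
[(0.58, np.int64(250))]
top [[385.0, 137.0], [423.0, 98.0]]
side [[471.0, 228.0], [511.0, 142.0]]
```

```bash
cat >> h.py <<'E'
YAW=.107; M=np.array([586.2,-4.0,0]); RM=Ro.from_euler('z',YAW).as_matrix()
W=lambda x,y,z: M+RM@np.array([x,y,z],float)
def down(jaw):  # tool down, jaw along mixer 'x' or 'y'; sign nearest to the present wrist
    y=RM@np.array([1.,0,0] if jaw=='x' else [0,1.,0]); best=None; q0=np.array(robot.observe()["joints"])
    cand=[]
    for s in(1,-1):
        X=np.array([0,0,-1.]); rv=Ro.from_matrix(np.c_[X,s*y,np.cross(X,s*y)]).as_rotvec()
        q=kin.ik(robot.observe()["tcp_pos"],rv)
        if q is not None: cand.append((np.abs(np.array(q)-q0).max(),rv))
    return min(cand,key=lambda a:a[0])[1]
def st(f0=0):
    o=robot.observe(); return o["t"],RM.T@(np.array(o["tcp_pos"])-M),RM.T@np.array(o["contact_force"])-f0
def press(start,dirn,maxd,thr,step=.5,feed=15,f0=0):
    "advance along mixer-frame dirn until reaction along -dirn > thr"
    start=np.array(start,float); d=np.array(dirn,float); k=0; log=[]
    while k<maxd:
        k+=step; robot.servo_line(W(*(start+k*d)),feed=feed)
        t,p,f=st(f0); log.append(round(float(-f@d),1))
        if -f@d>thr: break
    print("press",k,"t",round(t,2),"p",p.round(1),"f",f.round(1),log)
    return start+k*d
E
python3 - <<'E'
from h import *
grip(0.0)
p=np.array(robot.observe()["tcp_pos"]); robot.servo_line(p+[0,0,50],feed=200)
rv=down('y'); print(rv)
robot.movep(W(-128,78,250),rv); print(st())
robot.servo_line(W(-128,78,113),feed=150); robot.hold(.2)
t,p,f0=st(); print(t,p,f0)
robot.servo_line(W(-118,78,113),feed=40);print(st(f0))
robot.servo_line(W(-105,78,113),feed=40);t,p,f=st(f0);print(t,p,f)
im=viewer.read_camera("side")[150:300,225:385]; cv2.imwrite("pics/s2.png",cv2.resize(im,None,fx=4.5,fy=4,interpolation=2)[...,::-1])
np.save("f0.npy",f0)
E
```

```text
[-0.08403037  1.56916237  0.08403037]
(7.425, array([-127.80268313,   78.74421222,  249.95353052]), array([-0.22438811, -0.50208278,  0.42286135]))
8.6917 [-127.49757051   78.13938493  113.67688363] [0.62306471 0.49601447 0.04282293]
(9.0917, array([-117.73330777,   77.95682519,  112.97666621]), array([ 0.06863021, -0.46395529, -0.31495174]))
9.5667 [-107.09535141   78.16300748  112.64836715] [-7.64519028  0.54466366  5.81948725]
```

View pics/s2.png

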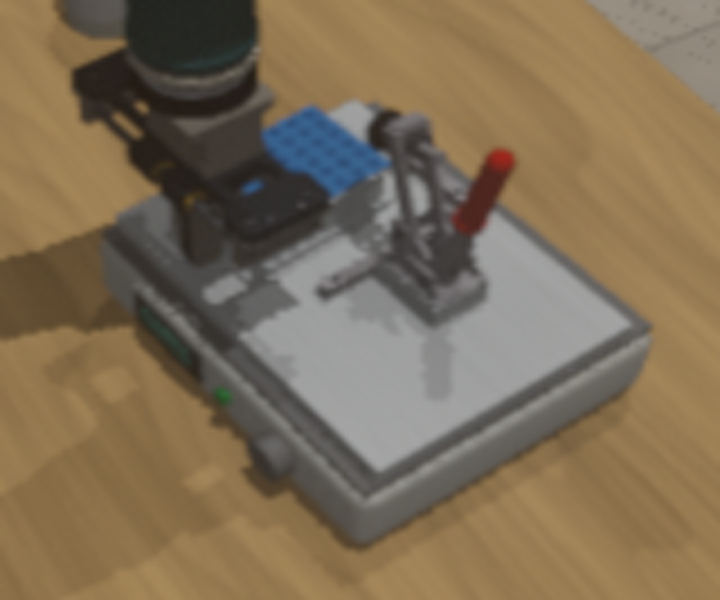

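```bash
python3 - <<'E'
from h import *
f0=np.load("f0.npy"); print(robot.observe()["grip_width"])
robot.hold(.1);print(st(f0))
viewer.read_camera("top");print([(a,RM.T@(x-M)) for a,x in pin("block","top")])
robot.servo_line(W(-110,78,113),feed=40);print(st(f0))
robot.servo_line(W(-116,78,113),feed=40);robot.hold(.1);print(st(f0))
im=viewer.read_camera("top")[140:235,225:340]; cv2.imwrite("pics/t2.png",cv2.resize(im,None,fx=5,fy=5,interpolation=2)[...,::-1])
E
```

```text
0.007387550924002156
(9.7167, array([-107.04875234,   78.1445598 ,  112.65245492]), array([-6.17796922, -0.75467511,  6.10488938]))
[]
(10.0917, array([-109.6392098 ,   77.99687674,  113.07969905]), array([-0.06670974, -0.38493002, -0.80515958]))
(10.4917, array([-115.85300537,   78.0281975 ,  113.06899694]), array([-0.69480897, -0.2651079 , -0.18352452]))
```

View pics/t2.png

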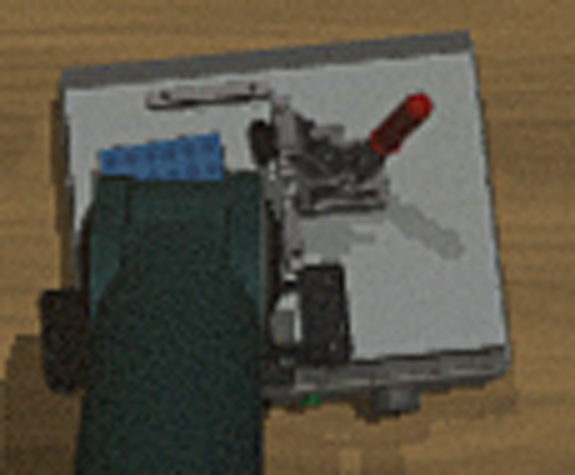

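```bash
python3 - <<'E'
from h import *
f0=np.load("f0.npy"); Z=104.5
robot.servo_line(W(-120,78,113),feed=60)
robot.servo_line(W(-120,78,Z),feed=40);print(st(f0))
for x in(-109,-104,-99):
    robot.servo_line(W(x,78,Z),feed=30);t,p,f=st(f0);print(t,p.round(1),f.round(1))
E
```

```text
(11.1583, array([-120.27935565,   77.90152387,  104.08760677]), array([ 0.24259137, -0.76964523, -0.26167573]))
11.675 [-108.9   77.9  104.5] [-0.5 -0.7 -0.1]
11.9917 [-105.4   78.1  104.2] [-5.  -0.1  4.3]
12.3083 [-100.2   78.1  104.1] [-6.2 -0.5  2.8]
```

```bash
python3 - <<'E'
from h import *
f0=np.load("f0.npy"); Z=104.5
for x in(-90,-81):
    robot.servo_line(W(x,78,Z),feed=40);t,p,f=st(f0);print(t,p.round(1),f.round(1))
press((-81,78,Z),(1,0,0),16,10,step=1,feed=12,f0=f0)
E
```

```text
12.6833 [-89.9  78.  104.3] [-2.7  0.  -1.3]
13.0583 [-80.5  78.  104.5] [-1.8 -0.3 -1. ]
press 8 t 15.06 p [-75.7  78.1 104.4] f [-10.9  -0.2   9. ] [3.8, 6.8, 6.4, 6.8, 6.5, 6.9, 9.0, 10.9]
```

```bash
python3 - <<'E'
from h import *
Z=104.5
robot.servo_line(W(-95,80,Z),feed=100)
robot.servo_line(W(-95,85,190),feed=200)
rv=down('x'); robot.movep(W(0,165,190),rv)
for c in("side","top"):
    viewer.read_camera(c); print([(round(a,2),(RM.T@(x-M)).round(1)) for a,x in pin("block",c)][:2])
im=viewer.read_camera("side")[150:300,225:385]; cv2.imwrite("pics/s3.png",cv2.resize(im,None,fx=4.5,fy=4,interpolation=2)[...,::-1])
robot.servo_line(W(0,165,Z),feed=150);robot.hold(.2)
t,p,f0=st();np.save("f0.npy",f0);print(t,p,f0)
E
```

```text
[(0.73, array([ -0.6,  91.1, 101.6]))]
[(0.42, array([-1.7, 90.8, 98.5]))]
18.2083 [  0.713989   165.13917629 105.61261365] [-0.74393001 -0.24083123  0.90385837]
```

View pics/s3.png

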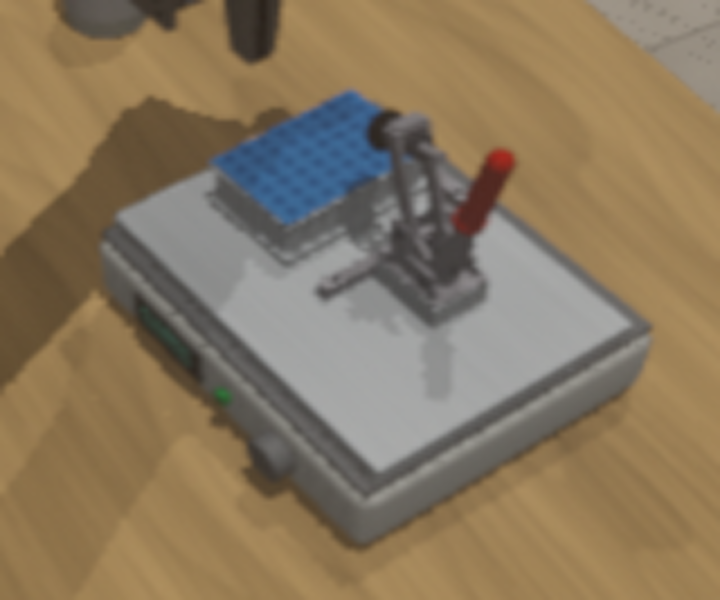

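```bash
python3 - <<'E'
from h import *
f0=np.load("f0.npy"); Z=104.5
robot.servo_line(W(0,148,Z),feed=60);print(st(f0))
for y in(135,124,115):
    robot.servo_line(W(0,y,Z),feed=40);t,p,f=st(f0);print(t,p.round(1),f.round(1))
press((0,115,Z),(0,-1,0),14,10,step=1,feed=12,f0=f0)
E
```

```text
(18.6417, array([8.32957980e-02, 1.47226971e+02, 1.04521673e+02]), array([ 0.87440579, -0.06043642, -0.8997869 ]))
19.1167 [  0.3 134.8 104.6] [ 2.2  2.  -0. ]
19.5417 [  0.  123.4 104.6] [1.  1.9 0.9]
19.9167 [ -0.  114.6 104.5] [0.3 2.3 1.4]
press 10 t 22.42 p [ -0.2 108.8 104.8] f [-0.9 11.2  1.2] [4.4, 6.1, 5.1, 5.6, 4.3, 5.1, 6.5, 7.9, 10.0, 11.2]
```

```bash
python3 - <<'E'
from h import *
Z=104.5
robot.servo_line(W(0,122,Z),feed=100)
robot.servo_line(W(0,122,190),feed=200)
rv=down('y'); robot.movep(W(-95,55,190),rv)
robot.servo_line(W(-95,55,Z),feed=150); robot.hold(.15)
t,p,f0=st(); print(t,p.round(1))
robot.servo_line(W(-81,55,Z),feed=50);print(st(f0))
press((-81,55,Z),(1,0,0),10,9,step=1,feed=12,f0=f0)
robot.servo_line(W(-100,55,Z),feed=100)
robot.servo_line(W(-130,120,260),feed=250)
for c in("side","top"):
    im=viewer.read_camera(c); print([(round(a,2),(RM.T@(x-M)).round(1)) for a,x in pin("block",c)][:2])
    b=(225,150,385,300) if c=="side" else (225,140,340,235)
    cv2.imwrite(f"pics/{c}4.png",cv2.resize(im[b[1]:b[3],b[0]:b[2]],None,fx=4,fy=4,interpolation=2)[...,::-1])
print(robot.observe()["t"])
E
python3 -c "
import cv2,numpy as np
a=cv2.imread('pics/side4.png');b=cv2.imread('pics/top4.png')
b=cv2.copyMakeBorder(b,0,0,0,0,0)
b=cv2.resize(b,None,fx=.34,fy=.34) if 0 else b
c=np.zeros((600,800,3),np.uint8);c[:500,:440]=a[60:560,100:540];c[:380,440:]=b[:,:360];cv2.imwrite('pics/c4.png',c)"
```

```text
25.35 [-94.1  55.  105.5]
(25.7833, array([-80.74323448,  55.06390185, 104.46445078]), array([ 1.50942272,  0.60785049, -0.43691534]))
press 7 t 27.53 p [-77.4  54.9 104.3] f [-10.    0.2  10.4] [-0.5, -0.2, -1.6, -0.0, 3.3, 7.3, 10.0]
[(0.71, array([  4.3, -70.2, 247.9])), (0.56, array([ -3.1,  55.5, 101.1]))]
[]
28.975
```

View pics/c4.png

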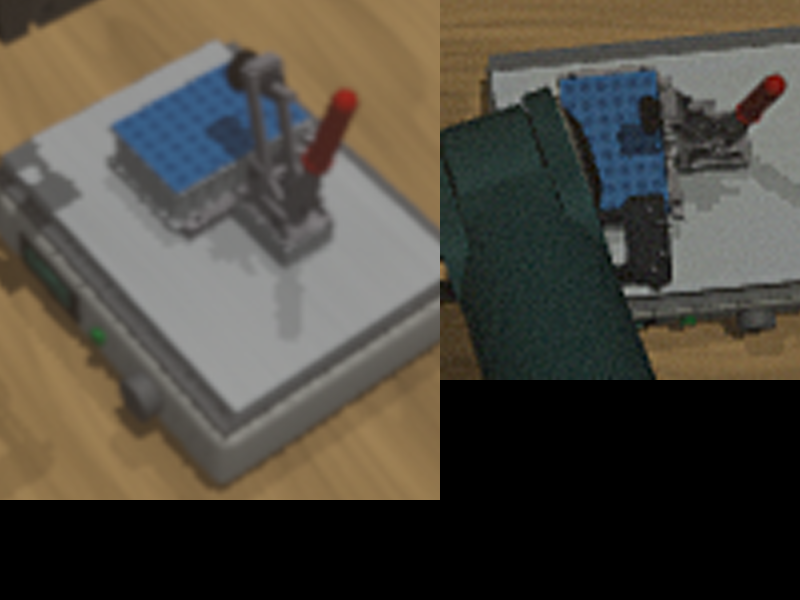

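```bash
cat >> h.py <<'E'
def press2(start,dirn,maxd,thr,step=1.,feed=15,f0=0):
    "as press, but nulls the vertical force by trimming z"
    s=np.array(start,float); d=np.array(dirn,float); k=0; log=[]
    while k<maxd:
        k+=step; s=s+step*d; robot.servo_line(W(*s),feed=feed)
        t,p,f=st(f0); log.append((round(float(p@d),1),round(float(-f@d),1),round(float(f[2]),1)))
        s[2]=np.clip(s[2]+np.clip(.3*f[2],-1.,1.),103.5,112)
        if -f@d>thr: break
    print("press2 t",round(t,2),"cmd",s.round(1),log); return s
E
python3 - <<'E'
from h import *
Z=105
rv=down('y'); robot.servo_line(W(-95,55,190),feed=250); robot.servo_line(W(-95,55,Z),feed=150); robot.hold(.15)
t,p,f0=st(); print(t,p.round(1))
robot.servo_line(W(-79,55,Z),feed=60)
s=press2((-79,55,Z),(1,0,0),14,10,f0=f0)
robot.hold(.1);print(st(f0))
E
```

```text
30.4 [-94.1  55.1 106.2]
press2 t 32.82 cmd [-71.   55.  106.5] [(-78.1, -0.0, -0.2), (-77.0, 1.0, 0.0), (-76.9, 3.9, 2.9), (-75.4, 2.4, -1.9), (-74.1, 2.5, -1.9), (-74.1, 7.2, 3.0), (-74.2, 7.3, -0.2), (-74.2, 10.9, 3.7)]
(32.9167, array([-74.28696601,  54.90911934, 104.66912215]), array([-10.53100574,   0.17289818,   2.45327403]))
```

```bash
python3 - <<'E'
from h import *
Z=105
robot.servo_line(W(-92,55,Z),feed=120); robot.servo_line(W(-92,60,185),feed=250)
rv=down('x'); robot.movep(W(0,122,185),rv)
robot.servo_line(W(0,122,Z),feed=180); robot.hold(.1)
t,p,f0=st(); print(t,p.round(1))
robot.servo_line(W(0,111.5,Z),feed=60)
press2((0,111.5,Z),(0,-1,0),12,10,f0=f0)
robot.servo_line(W(0,122,Z),feed=120); robot.servo_line(W(0,122,170),feed=250)
im=viewer.read_camera("side"); print([(round(a,2),(RM.T@(x-M)).round(1)) for a,x in pin("block","side")][:2])
b=(240,150,360,240); cv2.imwrite("pics/s5.png",cv2.resize(im[b[1]:b[3],b[0]:b[2]],None,fx=6,fy=6,interpolation=2)[...,::-1])
print(robot.observe()["t"])
E
```

```text
35.5917 [  1.  122.3 106.5]
press2 t 37.67 cmd [  0.  104.5 105.7] [(-110.6, -0.2, 0.1), (-109.5, -0.4, 0.5), (-108.8, 0.7, -0.2), (-108.8, 4.2, -0.6), (-108.8, 6.4, 0.2), (-108.7, 8.6, 0.5), (-108.6, 10.1, 1.9)]
[(0.88, array([  2.5,  55.4, 101.1])), (0.52, array([-99. , 541.8,  -2.6]))]
38.475
```

View pics/s5.png

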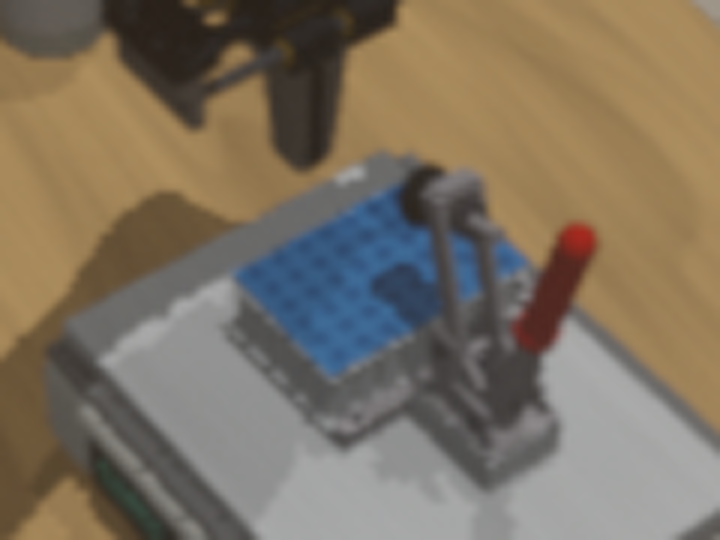

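```bash
cat > clamp.py <<'E'
from h import *
def tcp(a,r=125):
    p=.22+a; return np.array([0,-40-r*np.sin(p)+9*np.cos(p)+10.5,134+r*np.cos(p)+9*np.sin(p)])
def ang(p):
    y,z=p[1]+40-10.5,p[2]-134; return np.arctan2(-y,z)+np.arcsin(9/np.hypot(y,z))-.22
robot.servo_line(W(0,60,310),feed=300); robot.servo_line(W(0,-25,310),feed=300)
robot.servo_line(W(0,-30,262),feed=200); robot.hold(.1)
t,p,f0=st(); np.save("f0.npy",f0); print(t,p.round(1),tcp(0))
log=[]
for a in list(np.arange(0,.86,.12))+list(np.arange(.88,1.42,.03)):
    robot.servo_line(W(*tcp(a)),feed=100 if a<.86 else 40)
    t,p,f=st(f0); q=.22+a; F=f@[0,np.cos(q),np.sin(q)]
    log.append((round(a,2),round(float(ang(p)),3),round(float(F),1)))
    if F>20 or (ang(p)>1.26 and a>=1.33) : break
print(round(t,2),log,p.round(1),f.round(1))
E
python3 clamp.py
```

```text
40.1 [  0.8 -28.5 263.4] [  0.         -47.99562584 257.95124777]
46.56 [(np.float64(0.0), 0.001, 0.3), (np.float64(0.12), 0.121, -0.2), (np.float64(0.24), 0.244, -0.6), (np.float64(0.36), 0.364, -0.9), (np.float64(0.48), 0.486, -0.1), (np.float64(0.6), 0.605, 0.1), (np.float64(0.72), 0.728, 0.1), (np.float64(0.84), 0.849, -0.7), (np.float64(0.88), 0.881, -1.1), (np.float64(0.91), 0.912, 0.0), (np.float64(0.94), 0.941, -1.0), (np.float64(0.97), 0.971, 0.9), (np.float64(1.0), 1.0, 1.7), (np.float64(1.03), 1.03, 2.7), (np.float64(1.06), 1.059, 2.5), (np.float64(1.09), 1.089, 3.3), (np.float64(1.12), 1.12, 3.6), (np.float64(1.15), 1.15, 2.1), (np.float64(1.18), 1.182, 1.8), (np.float64(1.21), 1.214, 0.0), (np.float64(1.24), 1.246, -1.0), (np.float64(1.27), 1.275, -0.4), (np.float64(1.3), 1.303, -0.2), (np.float64(1.33), 1.332, -0.2)] [  -0.2 -154.3  145.3] [ 0.4 -0.5 -0.2]
```

```bash
python3 - <<'E'
from h import *
im=viewer.read_camera("side"); print([(round(a,2),(RM.T@(x-M)).round(1)) for n in("clamp_foot","handle_grip") for a,x in pin(n,"side")])
b=(240,150,360,240); cv2.imwrite("pics/s6.png",cv2.resize(im[b[1]:b[3],b[0]:b[2]],None,fx=6,fy=6,interpolation=2)[...,::-1])
E
```

```text
[(0.5, array([   4.6, -167. ,  134.1]))]
```

View pics/s6.png

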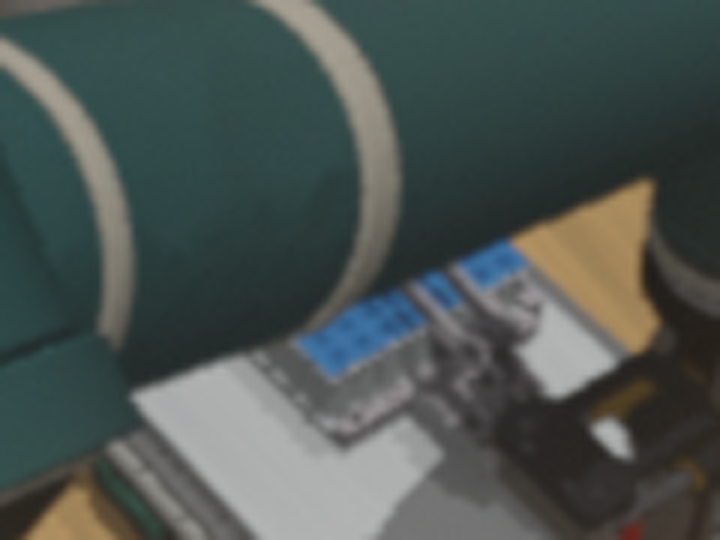

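```bash
python3 - <<'E'
from h import *
f0=np.load("f0.npy"); log=[]
for z in(144,143,142,141):
    robot.servo_line(W(0,-153,z),feed=20); t,p,f=st(f0); log.append((round(p[2],1),round(f[2],1)))
    if f[2]>2.5: break
print(t,log)
robot.servo_line(W(0,-153,240),feed=150); robot.servo_line(W(-80,-260,300),feed=250)
for c in("side","top"):
    im=viewer.read_camera(c)
    print(c,[(n,round(a,2),(RM.T@(x-M)).round(1)) for n in("block","clamp_foot","handle_grip") for a,x in pin(n,c)[:1]])
    b=(240,150,360,240) if c=="side" else (225,140,345,230)
    cv2.imwrite(f"pics/{c}7.png",cv2.resize(im[b[1]:b[3],b[0]:b[2]],None,fx=6,fy=6,interpolation=2)[...,::-1])
print(robot.observe()["t"])
E
```

```text
47.4583 [(np.float64(143.9), np.float64(0.5)), (np.float64(143.0), np.float64(-0.4)), (np.float64(142.8), np.float64(5.7))]Traceback (most recent call last):
  File "<stdin>", line 7, in <module>
cell.IKError: the arm cannot follow that straight line within its joint ranges
```

```bash
python3 - <<'E'
from h import *
print(st())
if st()[1][2]<200: robot.servo_line(W(0,-153,200),feed=150)
q=np.array(robot.observe()["joints"]); q[0]-=.45
try: robot.goto_joints(q)
except Exception as e: print(e)
print(st())
for c in("side","top"):
    im=viewer.read_camera(c)
    print(c,[(n,round(a,2),(RM.T@(x-M)).round(1)) for n in("block","clamp_foot","handle_grip") for a,x in pin(n,c)[:1]])
    b=(240,150,360,240) if c=="side" else (225,140,345,230)
    cv2.imwrite(f"pics/{c}7.png",cv2.resize(im[b[1]:b[3],b[0]:b[2]],None,fx=6,fy=6,interpolation=2)[...,::-1])
print(robot.observe()["t"])
E
```

```text
(48.2583, array([  -0.58970647, -153.2495896 ,  238.97200274]), array([-0.1171889 , -0.09275601, -0.01378877]))
(49.3333, array([ 37.46382399, 119.73303461, 238.43031034]), array([-0.57700302, -0.31264493, -0.07320435]))
side [('block', 0.91, array([ 1.4, 57.9, 96.5])), ('clamp_foot', 0.62, array([ -4.3,  59.4, 146.6])), ('handle_grip', 0.87, array([   2.1, -161.6,  133. ]))]
top [('block', 0.8, array([ 0.5, 58.7, 97.6])), ('handle_grip', 0.52, array([   2.6, -157.5,  131.1]))]
49.7333
```

View pics/side7.png

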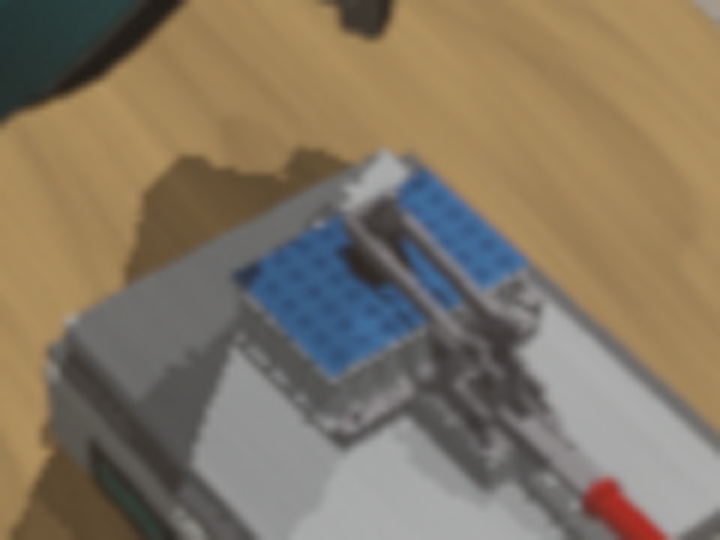

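View pics/top7.png

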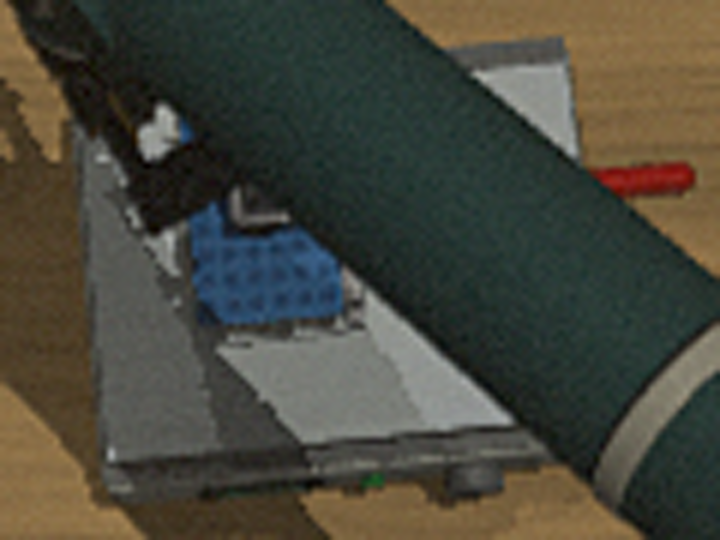

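```bash
python3 - <<'E'
from cell import robot
print(robot.job_done())
E
```

```text
the job is handed in; nothing more can be done
None
```

The block is against both stops and the toggle clamp is locked over it. I handed the job in at about 50 s of the 58 s allowed, with the robot touching nothing.

**Block:** I pushed it to the far stop, then the side stop, with shut fingers and the clamp open. My second push along x stopped about 3 mm short, because the fingertips were pressing the block down and it jammed. I repeated it while cancelling the downward force. The block then slid at about 2.5 N and stopped hard 0.1 mm from the expected place. A final push on the side stop met firm resistance with no further movement. Pushes ended at about 10 to 11 N.

**Clamp:** The handle went over in an arc and went slack past its dead point. It met its end stop level, under a 5.7 N touch, and I backed off straight away. The force I measured on the way was at most 3.6 N, below the stated 5 to 11 N.

**Last checks:**
- The side picture shows the handle level and the foot on the middle of the mat. The block's corners are where they were before clamping.
- The networks put the block within about 4 mm of home and the foot at about mixer (-4, 59, 147) mm, which agrees within their error.
- The top view was partly hidden by the arm.
- After clamping, one retreat line was refused, and my replacement joint move swung the arm the opposite way to what I intended, over the mixer at about 240 mm. The force reading at its end was near zero and nothing looks disturbed near the mixer.
- I did not look at the bench items again at the end.

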